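# Scrap the bad kiln props, then hold the wheel's index plunger up

## Task

Two of the five kiln props standing on the indexing wheel are rejects: one is too short and one has its top broken away at a slant. Put both rejects in the grey scrap tub, leaving the three good props standing where they are and everything else on the table undisturbed. Then pull the wheel's sprung index plunger straight up by its black knob, as far as it goes, and finish while holding it up there: do not let go, so that I can turn the wheel.

Things in the scene. Friction and masses are not known exactly. Their poses are not given: they have to be found in the camera images.
- stand: indexing wheel, fixed: aluminium head 230 mm across, its top 70 mm up; under it four steel index arms out to 178 mm from the axis (36 mm high), a seat hole in each, one under the plunger. Origin on the wheel axis at table level, z up; its y axis points to the plunger, 155 mm away, in a bracket 34 mm wide, 64 mm high, that ends 213 mm from the axis
- knob (a point): centre of the plunger's black knob, an upright cylinder 30 mm in diameter and 30 mm tall, 93 mm above the table when the pin is seated; it moves up with the plunger. Below it a guide tube 22 mm in diameter, its top 74 mm above the table, stands on the bracket (64 mm)
- plunger (a joint): index plunger, a 9 mm steel pin that slides straight up with the knob: 0 m = seated in the index arm's hole, 0.024 m = fully up against its stop (the pin leaves the hole at 0.018). A spring pulls it down with 6 N when seated, rising to 12 N at the stop, and snaps it back when let go; with its own weight the pull is 1 N more
- prop_a_mid (a point): good kiln prop: upright buff ceramic cylinder 60 mm tall, 32 mm diameter; this point is on its axis, half-way up, 30 mm above its foot. The five props stand on the wheel's head in a ring of about 80 mm radius round its axis, about 94 mm apart; about 90 g each
- prop_b_mid (a point): good kiln prop, the same as prop_a
- prop_c_mid (a point): good kiln prop, the same as prop_a
- prop_short_mid (a point): reject: the short kiln prop, the same buff cylinder 32 mm in diameter but only 40 mm tall; this point is on its axis, half-way up, 20 mm above its foot
- prop_chipped_mid (a point): reject: the broken kiln prop, the same buff cylinder, whole for its lower 30 mm; above that a slanting break, the wall standing to 60 mm only on its own -x side; 32 mm diameter; this point is on its axis, half-way up, 30 mm above its foot
- tub: grey open scrap tub, fixed, 180 mm (its x) by 140 mm (its y) outside, 60 mm high, walls and floor 5 mm; origin at the centre of its underside
- glaze_jar: bystander: glaze jar, 68 mm in diameter, 100 mm tall; origin under its centre
- mug: bystander: dark clay mug, 80 mm across, 85 mm tall, handle to its +y; origin under its centre
- bowl: bystander: pale clay bowl, 130 mm across, 55 mm tall; origin under its centre
- rib: bystander: flat wooden potter's rib, 55 x 100 x 8 mm; origin under its centre
- stamp: bystander: dark clay stamp, 48 mm across, 45 mm tall; origin under its centre
- brush: bystander: brush lying beyond the wheel; origin under its middle

How it is judged:
By the outcome, as a careful person would: the job done as asked, in the order asked, and still so for the second after the job is handed in, while the arm keeps its last pose, push and grip.
It also fails if it takes over 67 s, if anything falls off the work surface, if the arm or the gripper's body presses on something with over 40 N, if the wrist force passes 120 N, or if a joint passes its speed limit or range.

## Robot

A 6-joint arm with a two-finger parallel gripper is mounted at the origin on the work surface. World frame = base frame: x ahead of the robot, y to its left, z up, the work surface at z = 0. Lengths are in mm, angles in rad, forces in N, time in s.
With the tool pointing down it reaches from about 275 to 750 mm from the base axis. Payload 10.2 kg.
Tool frame: the origin (TCP) lies at the very end of the fingers, on their centre line; the grasp point (between the pads) lies 19 mm behind it; z points along the fingers, y is the direction in which the jaws open and shut (so a half turn about z gives the same grasp; the last joint's range is limited). The gripper opens to 85 mm and grips with 20 to 120 N. Pads are 22 mm wide; open, the fingers measure 114 mm over their backs; the gripper's body (76 mm by 85 mm) begins 54 mm behind the grasp point. The pads swing forward as they close: fully open they stand 13 mm farther back than shut.
Start: joints at [-1.38, 0.313, 1.498, -0, 1.331, -0.223], TCP at [211.086, -480.701, 231.294] pointing down, gripper open.
Joint ranges: [-2.94, 2.94], [-0.97, 2.17], [0.19, 2.56], [-1.23, 4.37], [0.02, 3.11], [-2.88, 2.88]. Speed limits (rad/s): [2.39, 2.39, 3.01, 3.14, 3.14, 3.14].

## Interface

Orientations are given as a unit quaternion [w, x, y, z].
In Python, from rig import ctrl, eyes, order gives the robot as it stands.
- The arm moves only by the tool move_arm, never from a script. Its argument "deltas" is a list of rows, each a list of 6 numbers: the shift along the tool's x, y, z in cm, then the turn, a rotation vector about the tool's x, y, z in degrees. A call has exactly 10 rows; each row shifts and turns the commanded pose from where the row before left it, along the tool's axes as they then stand; what a row does not reach is not made up. A row lasts 1/10 s, in which the tool goes at most 50 mm and 8.59 degrees, less where a joint would pass 70% of its speed; a pose out of reach is approached as far as the arm can. A call is refused whole if a number of a shift passes 5 or a number of a turn 8.59, either way. A call with a gripper value outside its range is refused whole. "grip" is the finger opening in cm, from 0 to 8.54, set as the call begins (left out, the last holds). The fingers move at their own pace and stop on an object; "newtons" is the grip in N (left out, the last holds). Time passes only in rows, so rows that do not move let the fingers close, or fill a call up. It gives the time, the measured TCP pose, the force and the opening at its end, in the units of the state.
- ctrl.sense(): the state, without advancing time (a new reading comes with each control period).
- eyes.capture(name): name is "scene" or "top"; returns the picture (480x640x3 uint8, blue, green, red); there is no depth.
- eyes.camera_params(name): a dict with "K" (3x3 intrinsics, pixels), "camera_from_world" (4x4, takes a point from world to camera coordinates). Camera axes: x right, y down, z forward; pixel columns grow to the right and rows downward; lengths in mm; the calibration is good to about 2 mm. A picture is of the moment at which its call begins. camera_params takes no time and is no camera call.
- order.finish_job(): hands the job in, once; it reports no verdict.
The state is a dict: "time_s": time; "joints": joint angles; "dq": joint speeds; "tau": joint torques, N m; "eef_pos": TCP position; "ee_rot": TCP orientation; "force": force on the tool from outside, world axes, zero at the start; "wrist_torque": the same for the moment, N m; "grip_width": opening from 0.0 (shut) to 1.0 (fully open).
Only numpy, scipy, OpenCV 4.12 (cv2) and the standard library are available. Lean on these libraries where they do the work, as an engineer would, in place of code of your own. Each camera call takes 0.05 s, during which the arm holds its last target.

## Working session

There is one attempt and no reset: what is moved stays moved. The work goes in short steps, Python scripts to look and compute and a tool call to move; the robot and the scene stay as the last step left them, time stands still between calls to the robot, and variables do not carry over. Pictures are saved under pics/ and viewed, and the job is handed in when it is done.

Besides the shell and the picture viewer there is one more tool, called after ">>>" as name(argument=value, ...), one argument or row to a line, values as JSON. move_arm: Moves the arm, as the interface text tells. Its arguments: {"type":"object","properties":{"deltas":{"type":"array"},"grip":{"type":"number"},"newtons":{"type":"number"}},"required":["deltas"]}

```bash
ls; mkdir -p pics; python3 - <<'E'
from rig import ctrl,eyes,order
import cv2,numpy as np
print(ctrl.sense())
for n in("scene","top"):
    cv2.imwrite(f"pics/{n}0.png",eyes.capture(n))
    p=eyes.camera_params(n);print(n,np.round(p["K"],1).tolist(),np.round(p["camera_from_world"],4).tolist())
E
```

```text
pics
{'time_s': 0.0, 'joints': array([-1.38037566e+00,  3.13423214e-01,  1.49845803e+00,  2.98296002e-05,
        1.33098723e+00, -2.23387113e-01]), 'dq': array([ 0.00194896, -0.00124508, -0.00056991, -0.00061909, -0.00014217,
        0.00067602]), 'tau': array([-6.39146856e-04, -4.12266827e+01, -2.59739470e+01, -2.35924354e-04,
        4.18673706e-03, -4.47712625e-05]), 'eef_pos': array([ 211.05314872, -480.42454524,  230.74089531]), 'ee_rot': array([-6.37585989e-04,  9.78672171e-01,  2.05427296e-01,  2.49981175e-05]), 'force': array([0.10262572, 0.14457013, 0.5608799 ]), 'wrist_torque': array([-0.01288396,  0.00288603, -0.00626394]), 'grip_width': 0.998802314947752}
scene [[597.2, 0.0, 321.1], [0.0, 597.2, 242.9], [0.0, 0.0, 1.0]] [[0.0051, 0.9999, 0.0158, -42.921], [0.6943, 0.0078, -0.7196, -329.5177], [-0.7196, 0.0146, -0.6942, 1730.8862], [0.0, 0.0, 0.0, 1.0]]
top [[478.4, 0.0, 308.2], [0.0, 478.4, 242.0], [0.0, 0.0, 1.0]] [[0.0236, -0.9995, 0.021, 17.0774], [-0.9825, -0.027, -0.1845, 588.7021], [0.185, -0.0163, -0.9826, 1143.9544], [0.0, 0.0, 0.0, 1.0]]
```

View pics/scene0.png

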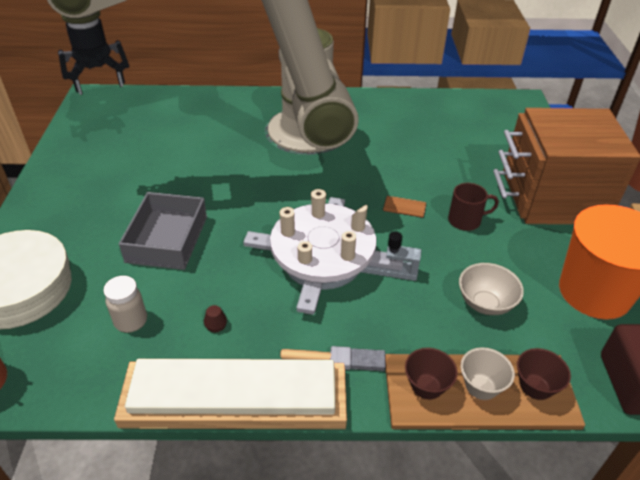

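View pics/top0.png

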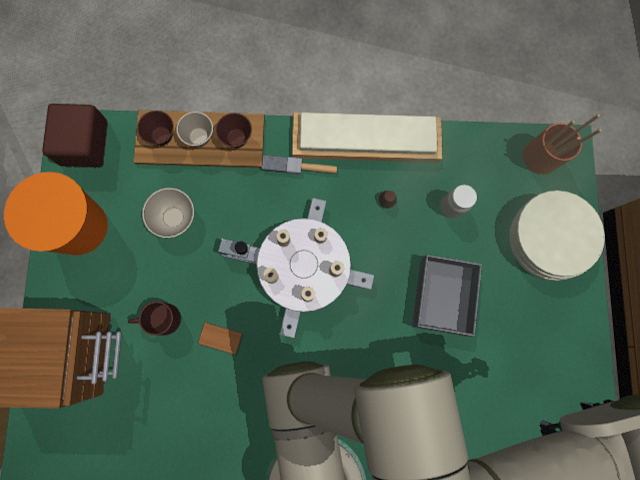

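```bash
python3 - <<'E'
import cv2
a=cv2.imread("pics/top0.png")[190:345,210:385];b=cv2.imread("pics/scene0.png")[175:320,240:430]
cv2.imwrite("pics/t1.png",cv2.resize(a,None,fx=4,fy=3.8,interpolation=2) if 0 else cv2.resize(a,None,fx=3.8,fy=3.8,interpolation=2))
cv2.imwrite("pics/s1.png",cv2.resize(b,None,fx=4,fy=4,interpolation=2))
E
```

```text
(no output)
```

View pics/t1.png

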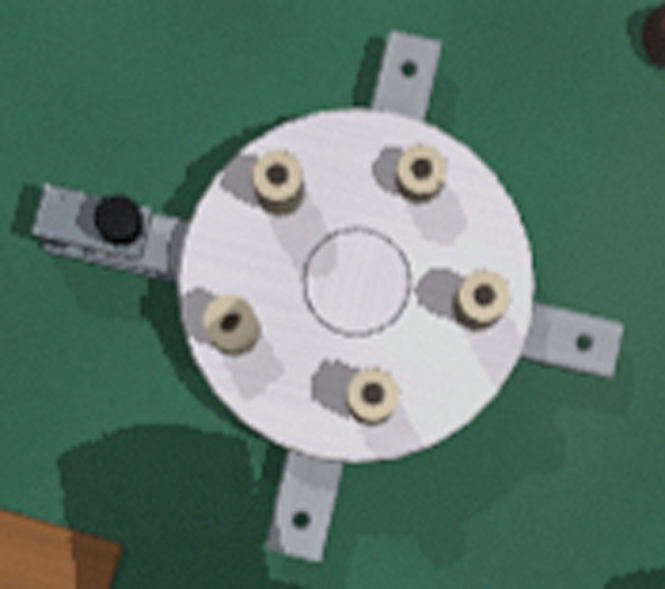

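View pics/s1.png

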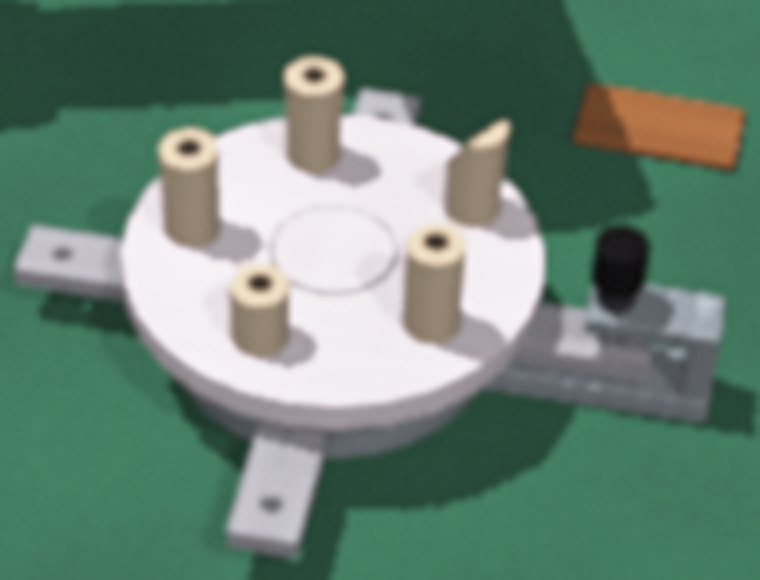

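```bash
cat > h.py <<'E'
from rig import ctrl,eyes,order
import cv2,numpy as np
P={n:eyes.camera_params(n) for n in("scene","top")}
def ray(n,u,v):
    p=P[n];T=np.array(p["camera_from_world"]);K=np.array(p["K"])
    R=T[:3,:3];c=-R.T@T[:3,3];d=R.T@np.linalg.inv(K)@[u,v,1];return c,d/np.linalg.norm(d)
def onz(n,u,v,z):
    c,d=ray(n,u,v);return c+d*(z-c[2])/d[2]
def tri(a,b):
    (c1,d1),(c2,d2)=ray("top",*a),ray("scene",*b)
    s=np.linalg.lstsq(np.c_[d1,-d2],c2-c1,rcond=None)[0]
    p,q=c1+d1*s[0],c2+d2*s[1];return (p+q)/2,np.linalg.norm(p-q)
def proj(n,X):
    p=P[n];x=np.array(p["K"])@(np.array(p["camera_from_world"])@[*X,1])[:3];return x[:2]/x[2]
E
python3 - <<'E'
from h import *
t=cv2.imread("pics/top0.png");s=cv2.imread("pics/scene0.png")
# wheel head
hsv=cv2.cvtColor(t,cv2.COLOR_BGR2HSV)
m=((hsv[...,2]>125)&(hsv[...,1]<45)).astype(np.uint8)*255
m[:,:250]=0;m[:,356:]=0;m[:215]=0;m[312:]=0
m=cv2.morphologyEx(m,cv2.MORPH_OPEN,np.ones((5,5)))
c=max(cv2.findContours(m,0,1)[0],key=cv2.contourArea)
h=cv2.convexHull(c);(cx,cy),r=cv2.minEnclosingCircle(h);e=cv2.fitEllipse(h);print("head",cx,cy,r,e)
print("head c",onz("top",*e[0],70))
def dark(img,u,v,w):
    g=255-cv2.cvtColor(img,cv2.COLOR_BGR2GRAY).astype(float)
    u,v=int(round(u)),int(round(v));q=g[v-w:v+w+1,u-w:u+w+1];q=np.clip(q-q.max()+60,0,None)
    yy,xx=np.mgrid[-w:w+1,-w:w+1];return u+(q*xx).sum()/q.sum(),v+(q*yy).sum()/q.sum()
tz=lambda u,v:(210+(u+.5)/3.8-.5,190+(v+.5)/3.8-.5)
sz=lambda u,v:(240+(u+.5)/4-.5,175+(v+.5)/4-.5)
for n,a,b,z in[("A",(277,175),(436,242),130),("short",(422,168),(261,283),110),("C",(484,295),(190,148),130),("D",(372,394),(315,75),130)]:
    a=dark(t,*tz(*a),2);b=dark(s,*sz(*b),2);X,g=tri(a,b);print(n,X.round(1),round(g,1),onz("top",*a,z).round(1),onz("scene",*b,z).round(1))
a=dark(t,*tz(231,321),2);print("chip",[onz("top",*a,z).round(1) for z in(105,115)])
print("chip foot scene", onz("scene",*sz(473,207),70))
# knob
for n,img,(u,v),w in(("top",t,tz(118,220),14),("scene",s,sz(621,265),14)):
    g=(img.max(2)<45).astype(np.uint8);u,v=int(u),int(v);k=np.zeros_like(g);k[v-w:v+w,u-w:u+w]=g[v-w:v+w,u-w:u+w]
    N,L,st,ce=cv2.connectedComponentsWithStats(k);i=1+np.argmax(st[1:,4]);print("knob",n,st[i],ce[i],[onz(n,*ce[i],z).round(1) for z in(93,108)])
# tub rim corners in top
for uv in[(424,256),(480,263),(474,334),(417,326)]:print("tub",onz("top",*uv,60).round(0))
E
```

```text
head 307.573486328125 264.4927673339844 51.28171920776367 ((304.796142578125, 264.2961120605469), (94.93184661865234, 96.41736602783203), 99.00110626220703)
head c [529.47194609  39.50279183  70.        ]
A [587.3  93.9 132.2] 0.2 [587.8  94.1 130. ] [584.9  94.  130. ]
short [598.1   4.2 112.4] 0.2 [598.6   4.3 110. ] [595.6   4.1 110. ]
C [515.9 -34.6 132.1] 0.6 [516.2 -34.4 130. ] [513.4 -35.  130. ]
D [454.3  31.9 132.1] 0.0 [454.5  31.9 130. ] [451.7  31.9 130. ]
chip [array([498.6, 121.5, 105. ]), array([497.4, 120.8, 115. ])]
chip foot scene [492.81523767 121.18071679  70.        ]
knob top [235 242  12  12 120] [240.64166667 247.58333333] [array([562.8, 195.4,  93. ]), array([560.2, 193.5, 108. ])]
knob scene [389 232  13  20 201] [394.55223881 241.10447761] [array([563.3, 194. ,  93. ]), array([579. , 191.1, 108. ])]
tub [ 560. -257.   60.]
tub [ 546. -397.   60.]
tub [ 371. -375.   60.]
tub [ 387. -236.   60.]
```

```bash
python3 - <<'E'
from h import *
sz=lambda u,v:(240+(u+.5)/4-.5,175+(v+.5)/4-.5)
for n,p in dict(A=(433,341),D=(313,172),C=(191,245),short=(260,356),chip=(474,225)).items(): print(n,onz("scene",*sz(*p),70).round(1))
t=cv2.imread("pics/top0.png");s=cv2.imread("pics/scene0.png")
for n,img,boxes in(("top",t,dict(A=(270,225,295,250),short=(308,222,333,247),C=(325,255,350,280),D=(296,281,321,306),chip=(258,262,283,287))),
 ("scene",s,dict(A=(335,228,360,263),D=(307,185,330,220),C=(276,203,298,238),short=(294,238,315,266),chip=(348,200,370,233)))):
    hsv=cv2.cvtColor(img,cv2.COLOR_BGR2HSV)
    m=((hsv[...,0]>10)&(hsv[...,0]<30)&(hsv[...,1]>45)).astype(np.uint8)
    for k,(x0,y0,x1,y1) in boxes.items():
        q=np.zeros_like(m);q[y0:y1,x0:x1]=m[y0:y1,x0:x1]
        N,L,st,ce=cv2.connectedComponentsWithStats(q);i=1+np.argmax(st[1:,4]);print(n,k,st[i],ce[i].round(1))
c,_=ray("top",0,0);print(c,ray("scene",0,0)[0])
E
```

```text
A [597.4  95.   70. ]
D [464.6  32.2  70. ]
C [525.5 -34.5  70. ]
short [609.3   4.4  70. ]
chip [507.6 121.   70. ]
top A [277 230  12  16 146] [282.5 237.5]
top short [315 229  12  14 127] [320.  235.1]
top C [330 262  13  14 109] [335.6 268.5]
top D [302 288  12  13 107] [307.3 293.8]
top chip [264 268  13  15 137] [270.4 275.3]
scene A [342 232  13  28 302] [347.9 246.2]
scene D [311 190  15  28 323] [318.  202.5]
scene C [280 208  14  28 312] [287.1 221.8]
scene short [298 242  14  22 214] [304.6 253.1]
scene chip [352 205  15  26 265] [359.1 218.6]
[ 366.33106181   51.58404578 1232.32872485] [1474.61652809   20.14534119  965.13809988]
```

```bash
cat > d.py <<'E'
import sys
from rig import ctrl
import numpy as np
from scipy.spatial.transform import Rotation as Ro
s=ctrl.sense();q=s["ee_rot"];R=Ro.from_quat([q[1],q[2],q[3],q[0]]).as_matrix()
print("t",round(s["time_s"],2),"pos",s["eef_pos"].round(1),"F",s["force"].round(1),"w",round(float(s["grip_width"]),3),"toolz",R[:,2].round(3),"j",s["joints"].round(2))
if len(sys.argv)>1: print("tool cm",(R.T@(np.array(list(map(float,sys.argv[1:4])))-s["eef_pos"])/10).round(2))
E
python3 d.py 597.3 4.2 180
```

```text
t 0.1 pos [ 211.  -480.5  230.8] F [0.1 0.  0.1] w 1.004 toolz [-0.     0.001 -1.   ] j [-1.38  0.31  1.5   0.    1.33 -0.22]
tool cm [ 54.85 -28.84   5.13]
```

>>> move_arm(
  deltas=[
    [3.5,-1.85,0.3,0,0,0],
    [3.5,-1.85,0.3,0,0,0],
    [3.5,-1.85,0.3,0,0,0],
    [3.5,-1.85,0.3,0,0,0],
    [3.5,-1.85,0.3,0,0,0],
    [3.5,-1.85,0.3,0,0,0],
    [3.5,-1.85,0.3,0,0,0],
    [3.5,-1.85,0.3,0,0,0],
    [3.5,-1.85,0.3,0,0,0],
    [3.5,-1.85,0.3,0,0,0],
  ],
  grip=5.8,
  newtons=40,
)

```text
time_s: 1.1
eef_pos: [457.9, -169.1, 201.0]
ee_rot: [-0.0, 0.979, 0.205, -0.0]
force: [0.6, -0.1, -0.9]
grip_width: 0.678
```

```bash
python3 d.py 597.3 4.2 180
```

```text
t 1.1 pos [ 457.9 -169.1  201. ] F [ 0.6 -0.1 -0.9] w 0.678 toolz [-0.  0. -1.] j [-0.59  0.26  1.65 -0.    1.23  0.56]
tool cm [ 19.73 -10.26   2.1 ]
```

>>> move_arm(
  deltas=[
    [3,-1.6,0.3,0,0,0],
    [3,-1.6,0.3,0,0,0],
    [3,-1.6,0.3,0,0,0],
    [3,-1.5,0.3,0,0,0],
    [3,-1.5,0.3,0,0,0],
    [2.7,-1.4,0.3,0,0,0],
    [1.5,-0.8,0.3,0,0,0],
    [0.53,-0.26,0,0,0,0],
    [0,0,2,0,0,0],
    [0,0,2,0,0,0],
  ],
)

```text
time_s: 2.1
eef_pos: [596.5, 2.3, 140.0]
ee_rot: [0.0, 0.979, 0.205, 0.0]
force: [0.3, -0.6, -1.1]
grip_width: 0.677
```

```bash
python3 d.py 597.3 4.2 75; python3 - <<'E'
from h import *
for n,x0,y0 in(("scene",220,130),("top",220,170)):
    im=eyes.capture(n)[y0:y0+180,x0:x0+200];cv2.imwrite(f"pics/{n}2.png",cv2.resize(im,None,fx=3,fy=3,interpolation=2))
E
```

```text
t 2.1 pos [596.5   2.3 140. ] F [ 0.3 -0.6 -1.1] w 0.677 toolz [ 0.001 -0.    -1.   ] j [-0.19  0.55  1.39 -0.    1.2   0.96]
tool cm [ 0.15 -0.15  6.5 ]
```

View pics/scene2.png

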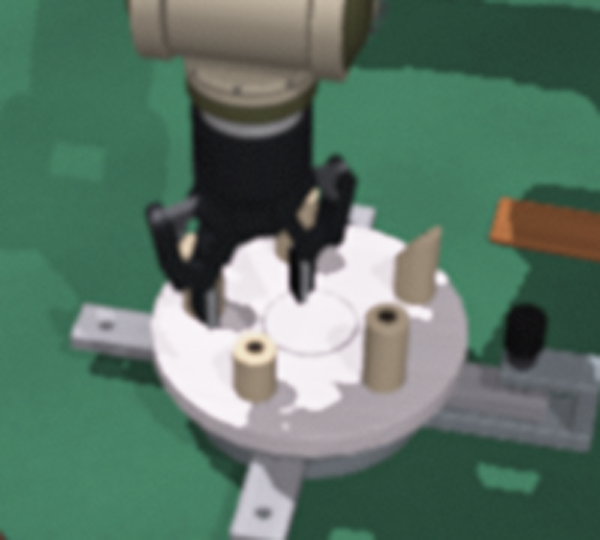

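The gripper hangs over the short prop (bore at crop (255,346), fingertips at (207,318) and (302,295), their middle in line above it). Going down.

>>> move_arm(
  deltas=[
    [0.15,-0.15,0.5,0,0,0],
    [0,0,1,0,0,0],
    [0,0,1,0,0,0],
    [0,0,1,0,0,0],
    [0,0,1,0,0,0],
    [0,0,1,0,0,0],
    [0,0,0.5,0,0,0],
    [0,0,0.5,0,0,0],
    [0,0,0,0,0,0],
    [0,0,0,0,0,0],
  ],
)

```text
time_s: 3.2
eef_pos: [597.5, 4.7, 75.5]
ee_rot: [0.0, 0.979, 0.205, 0.0]
force: [-0.2, -0.3, -0.4]
grip_width: 0.678
```

>>> move_arm(
  deltas=[
    [0,0,0,0,0,0],
    [0,0,0,0,0,0],
    [0,0,0,0,0,0],
    [0,0,0,0,0,0],
    [0,0,0,0,0,0],
    [0,0,0,0,0,0],
    [0,0,0,0,0,0],
    [0,0,-0.2,0,0,0],
    [0,0,-0.6,0,0,0],
    [0,0,-1,0,0,0],
  ],
  grip=2,
  newtons=40,
)

```text
time_s: 4.2
eef_pos: [596.9, 4.7, 93.1]
ee_rot: [-0.0, 0.979, 0.205, -0.001]
force: [-0.2, -0.6, -1.2]
grip_width: 0.36
```

```bash
python3 d.py 505 -321 200
```

```text
t 4.2 pos [596.9   4.7  93.1] F [-0.2 -0.6 -1.2] w 0.36 toolz [-0.002  0.    -1.   ] j [-0.19  0.6   1.44  0.    1.1   0.97]
tool cm [-21.52  26.12 -10.68]
```

>>> move_arm(
  deltas=[
    [0,0,-2,0,0,0],
    [0,0,-3,0,0,0],
    [0,0,-3,0,0,0],
    [-0.5,0.6,-2,0,0,0],
    [-1.5,1.8,-0.5,0,0,0],
    [-2.5,3,0,0,0,0],
    [-2.5,3,0,0,0,0],
    [-2.5,3,0,0,0,0],
    [-2.5,3,0,0,0,0],
    [-2.5,3,0,0,0,0],
  ],
)

```text
time_s: 5.2
eef_pos: [533.9, -214.4, 199.1]
ee_rot: [0.0, 0.979, 0.205, 0.0]
force: [0.6, -0.3, -1.3]
grip_width: 0.364
```

```bash
python3 d.py 505 -321 20; python3 - <<'E'
from h import *
for n in("scene","top"):
    cv2.imwrite(f"pics/{n}3.png",eyes.capture(n))
E
```

```text
t 5.2 pos [ 533.9 -214.4  199.1] F [ 0.6 -0.3 -1.3] w 0.364 toolz [ 0. -0. -1.] j [-0.59  0.45  1.39  0.    1.3   0.57]
tool cm [-6.94  8.59 17.91]
```

View pics/scene3.png

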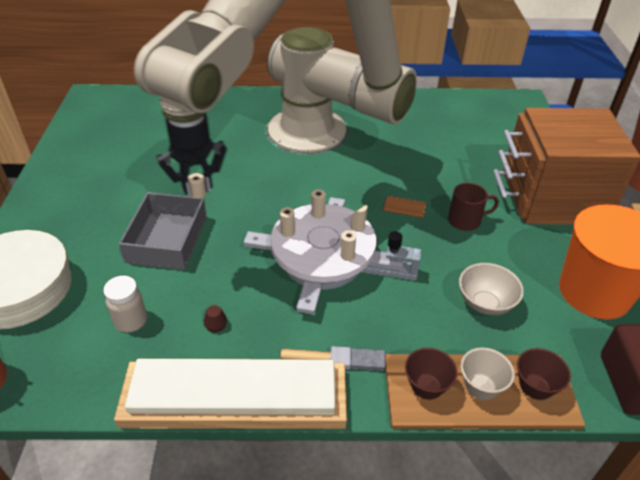

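The short prop is held at (196,186), with the four others still standing on the wheel. Next, into the tub.

>>> move_arm(
  deltas=[
    [-2,2.5,0,0,0,0],
    [-2,2.5,0,0,0,0],
    [-2,2.5,1,0,0,0],
    [-0.94,1.1,2,0,0,0],
    [0,0,3,0,0,0],
    [0,0,3,0,0,0],
    [0,0,3,0,0,0],
    [0,0,2,0,0,0],
    [0,0,0,0,0,0],
    [0,0,0,0,0,0],
  ],
)

```text
time_s: 6.3
eef_pos: [506.1, -319.6, 59.4]
ee_rot: [0.0, 0.979, 0.206, 0.0]
force: [-0.6, -0.7, -1.0]
grip_width: 0.365
```

```bash
python3 d.py 505 -321 18; python3 - <<'E'
from h import *
for n,x0,y0 in(("scene",90,110),("top",370,210)):
    im=eyes.capture(n)[y0:y0+180,x0:x0+200];cv2.imwrite(f"pics/{n}4.png",cv2.resize(im,None,fx=3,fy=3,interpolation=2))
E
```

```text
t 6.3 pos [ 506.1 -319.6   59.4] F [-0.6 -0.7 -1. ] w 0.365 toolz [ 0.001 -0.001 -1.   ] j [-0.76  0.65  1.46  0.    1.03  0.4 ]
tool cm [-0.15  0.08  4.14]
```

View pics/scene4.png

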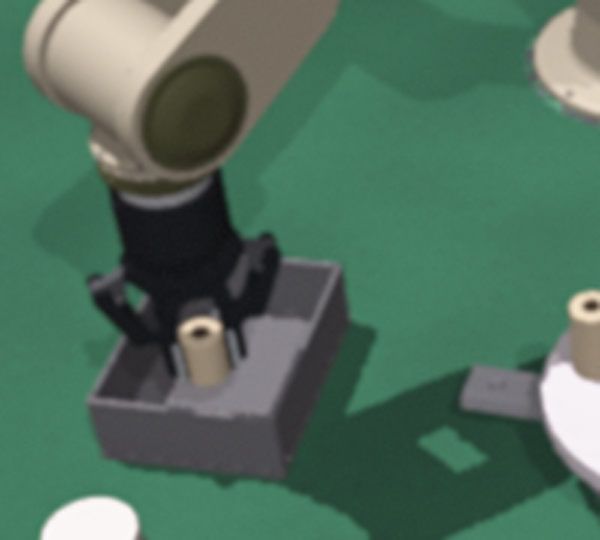

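View pics/top4.png

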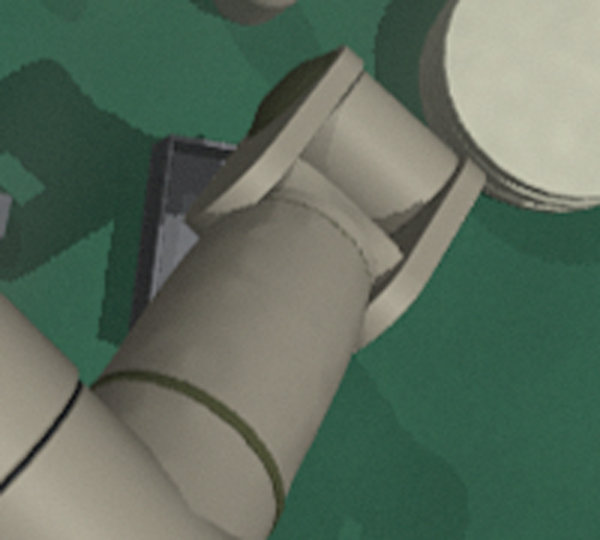

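>>> move_arm(
  deltas=[
    [0,0,1,0,0,0],
    [0,0,1,0,0,0],
    [0,0,1,0,0,0],
    [0,0,0.8,0,0,0],
    [0,0,0.3,0,0,0],
    [0,0,0,0,0,0],
    [0,0,0,0,0,0],
    [0,0,0,0,0,0],
    [0,0,0,0,0,0],
    [0,0,0,0,0,0],
  ],
)

```text
time_s: 7.4
eef_pos: [505.7, -319.7, 17.5]
ee_rot: [0.0, 0.979, 0.205, 0.0]
force: [-0.2, 0.7, -2.1]
grip_width: 0.364
```

>>> move_arm(
  deltas=[
    [0,0,0,0,0,0],
    [0,0,0,0,0,0],
    [0,0,0,0,0,0],
    [0,0,0,0,0,0],
    [0,0,0,0,0,0],
    [0,0,-1,0,0,0],
    [0,0,-2,0,0,0],
    [0,0,-3,0,0,0],
    [0,0,-4,0,0,0],
    [0,0,-4,0,0,0],
  ],
  grip=5.5,
)

```text
time_s: 8.4
eef_pos: [505.4, -319.4, 159.4]
ee_rot: [0.0, 0.979, 0.205, 0.0]
force: [1.0, -0.1, 0.3]
grip_width: 0.648
```

```bash
python3 d.py 497.3 121 190; python3 - <<'E'
from h import *
for n,x0,y0 in(("scene",90,110),):
    im=eyes.capture(n)[y0:y0+180,x0:x0+200];cv2.imwrite(f"pics/{n}5.png",cv2.resize(im,None,fx=3,fy=3,interpolation=2))
E
```

```text
t 8.4 pos [ 505.4 -319.4  159.4] F [ 1.  -0.1  0.3] w 0.648 toolz [ 0. -0. -1.] j [-0.76  0.53  1.37  0.    1.24  0.4 ]
tool cm [ 16.97 -40.65  -3.06]
```

View pics/scene5.png

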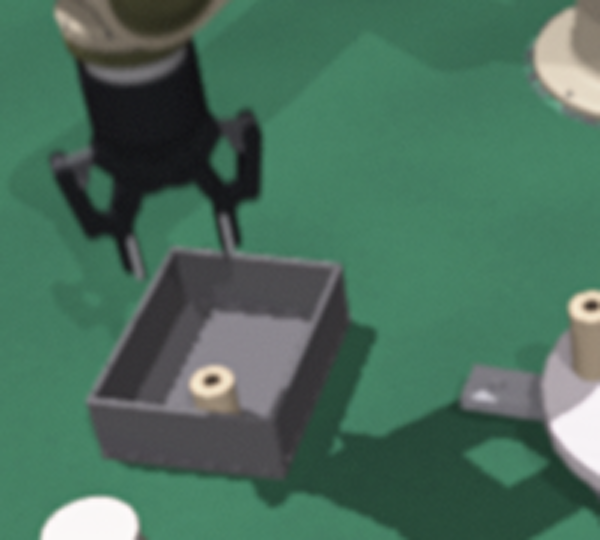

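The short prop stands in the tub (bore at crop (212,380)). Now for the chipped one.

>>> move_arm(
  deltas=[
    [1.2,-3,-1.5,0,0,0],
    [1.9,-4.5,-1.5,0,0,0],
    [1.9,-4.5,0,0,0,0],
    [1.9,-4.5,0,0,0,0],
    [1.9,-4.5,0,0,0,0],
    [1.9,-4.5,0,0,0,0],
    [1.9,-4.5,0,0,0,0],
    [1.9,-4.5,0,0,0,0],
    [1.5,-3.5,0,0,0,0],
    [0.8,-2,0,0,0,0],
  ],
  grip=5.8,
)

```text
time_s: 9.45
eef_pos: [498.1, 115.9, 187.7]
ee_rot: [-0.0, 0.978, 0.207, 0.001]
force: [0.3, 0.1, -0.7]
grip_width: 0.677
```

```bash
python3 d.py 497.3 121 76
```

```text
t 9.45 pos [498.1 115.9 187.7] F [ 0.3  0.1 -0.7] w 0.677 toolz [ 0.001  0.    -1.   ] j [-0.    0.32  1.6   0.    1.21  1.15]
tool cm [ 0.12 -0.5  11.17]
```

>>> move_arm(
  deltas=[
    [0.15,-0.6,1,0,0,0],
    [0,0,2,0,0,0],
    [0,0,1,0,0,0],
    [0,0,0,0,0,0],
    [0,0,0,0,0,0],
    [0,0,0,0,0,0],
    [0,0,0,0,0,0],
    [0,0,0,0,0,0],
    [0,0,0,0,0,0],
    [0,0,0,0,0,0],
  ],
)

```text
time_s: 10.45
eef_pos: [497.6, 119.2, 147.1]
ee_rot: [0.0, 0.979, 0.205, 0.0]
force: [-0.4, 0.3, 0.6]
grip_width: 0.679
```

```bash
python3 d.py 497.3 121 76; python3 - <<'E'
from h import *
for n,x0,y0 in(("scene",240,100),("top",220,170)):
    im=eyes.capture(n)[y0:y0+180,x0:x0+200];cv2.imwrite(f"pics/{n}6.png",cv2.resize(im,None,fx=3,fy=3,interpolation=2))
E
```

```text
t 10.45 pos [497.6 119.2 147.1] F [-0.4  0.3  0.6] w 0.679 toolz [ 0. -0. -1.] j [ 0.01  0.37  1.66 -0.    1.12  1.16]
tool cm [ 0.05 -0.17  7.11]
```

View pics/scene6.png

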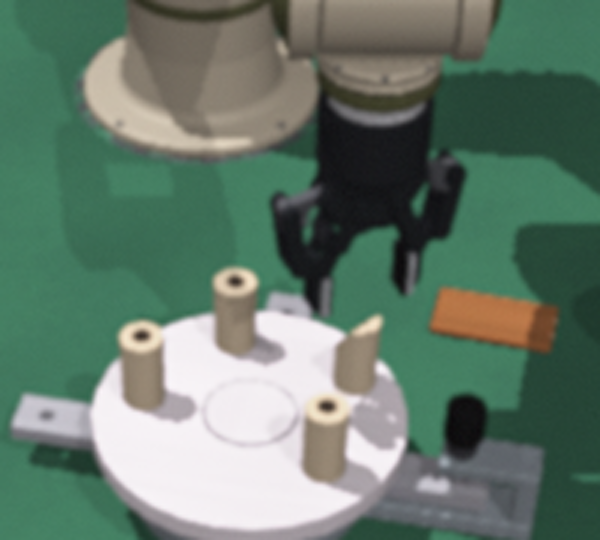

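View pics/top6.png

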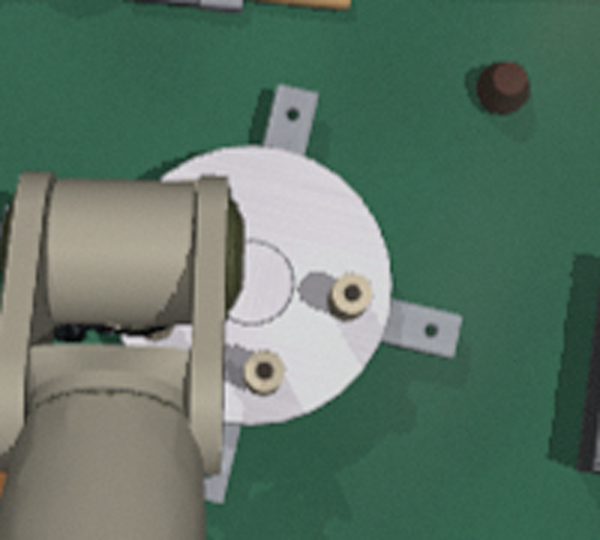

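```bash
python3 -c "
from h import *
for X in[(497.5,119.2,147),(497.5,119.2,155),(497.5,121,70),(497.5,121,130)]:print((proj('scene',X)-[240,100])*3)"
```

```text
[357.50926705 303.46308718]
[358.18826938 294.77423258]
[353.69405497 383.39165354]
[358.59393161 321.69915914]
```

>>> move_arm(
  deltas=[
    [0,-0.15,0.5,0,0,0],
    [0,0,1.2,0,0,0],
    [0,0,1.2,0,0,0],
    [0,0,1.2,0,0,0],
    [0,0,1,0,0,0],
    [0,0,1,0,0,0],
    [0,0,0.6,0,0,0],
    [0,0,0.4,0,0,0],
    [0,0,0,0,0,0],
    [0,0,0,0,0,0],
  ],
)

```text
time_s: 11.55
eef_pos: [497.1, 120.6, 76.2]
ee_rot: [0.0, 0.979, 0.205, 0.0]
force: [-0.3, 0.5, 0.4]
grip_width: 0.677
```

>>> move_arm(
  deltas=[
    [0,0,0,0,0,0],
    [0,0,0,0,0,0],
    [0,0,0,0,0,0],
    [0,0,0,0,0,0],
    [0,0,0,0,0,0],
    [0,0,0,0,0,0],
    [0,0,0,0,0,0],
    [0,0,-0.2,0,0,0],
    [0,0,-0.6,0,0,0],
    [0,0,-1,0,0,0],
  ],
  grip=2,
  newtons=40,
)

```text
time_s: 12.55
eef_pos: [496.6, 120.6, 94.1]
ee_rot: [-0.0, 0.979, 0.205, -0.001]
force: [1.2, -0.6, -1.7]
grip_width: 0.366
```

```bash
python3 d.py 427 -311 210; python3 - <<'E'
from h import *
for n,x0,y0 in(("scene",240,100),):
    im=eyes.capture(n)[y0:y0+180,x0:x0+200];cv2.imwrite(f"pics/{n}7.png",cv2.resize(im,None,fx=3,fy=3,interpolation=2))
E
```

```text
t 12.55 pos [496.6 120.6  94.1] F [ 1.2 -0.6 -1.7] w 0.366 toolz [-0.001 -0.    -1.   ] j [0.01 0.44 1.71 0.   1.   1.17]
tool cm [-23.74  36.71 -11.58]
```

View pics/scene7.png

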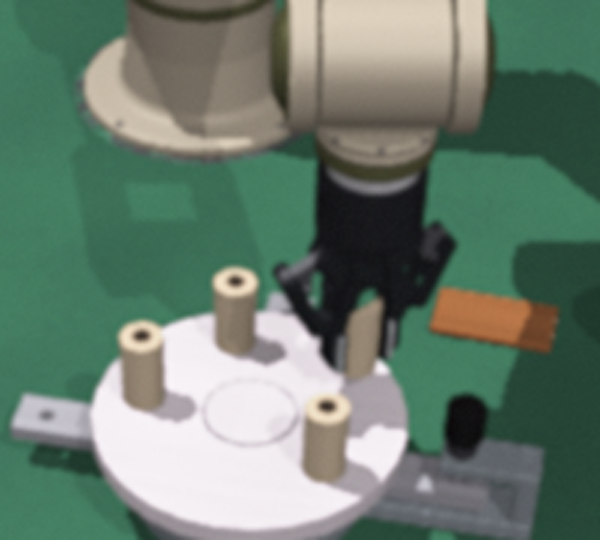

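The chipped prop is held by its lower part (crop (360,345)) and lifts with the jaws. Carrying it to the tub.

>>> move_arm(
  deltas=[
    [0,0,-2.5,0,0,0],
    [0,0,-3.5,0,0,0],
    [0,0,-3.5,0,0,0],
    [-0.8,1.2,-1.5,0,0,0],
    [-1.9,3,0,0,0,0],
    [-2.4,3.7,0,0,0,0],
    [-2.4,3.7,0,0,0,0],
    [-2.4,3.7,0,0,0,0],
    [-2.4,3.7,0,0,0,0],
    [-2.4,3.7,0,0,0,0],
  ],
)

```text
time_s: 13.6
eef_pos: [453.1, -148.1, 204.6]
ee_rot: [0.0, 0.979, 0.205, 0.0]
force: [0.8, -0.1, -0.5]
grip_width: 0.371
```

```bash
python3 d.py 427 -311 60
```

```text
t 13.6 pos [ 453.1 -148.1  204.6] F [ 0.8 -0.1 -0.5] w 0.371 toolz [ 0.001 -0.001 -1.   ] j [-0.56  0.23  1.68  0.    1.23  0.59]
tool cm [-8.95 13.86 14.46]
```

>>> move_arm(
  deltas=[
    [-2.4,3.7,0,0,0,0],
    [-2.4,3.7,0,0,0,0],
    [-2.2,3.4,0,0,0,0],
    [-1.3,2,0,0,0,0],
    [-0.6,0.9,2,0,0,0],
    [0,0,3,0,0,0],
    [0,0,3,0,0,0],
    [0,0,3,0,0,0],
    [0,0,2,0,0,0],
    [0,0,0,0,0,0],
  ],
)

```text
time_s: 14.6
eef_pos: [426.3, -306.6, 72.0]
ee_rot: [-0.002, 0.979, 0.205, -0.001]
force: [0.4, -0.1, -0.4]
grip_width: 0.368
```

```bash
python3 d.py 427 -311 19; python3 - <<'E'
from h import *
for n,x0,y0 in(("scene",90,110),):
    im=eyes.capture(n)[y0:y0+180,x0:x0+200];cv2.imwrite(f"pics/{n}8.png",cv2.resize(im,None,fx=3,fy=3,interpolation=2))
E
```

```text
t 14.6 pos [ 426.3 -306.6   72. ] F [ 0.4 -0.1 -0.4] w 0.368 toolz [-0.003  0.003 -1.   ] j [-0.85  0.5   1.68 -0.    0.97  0.31]
tool cm [-0.1   0.46  5.3 ]
```

View pics/scene8.png

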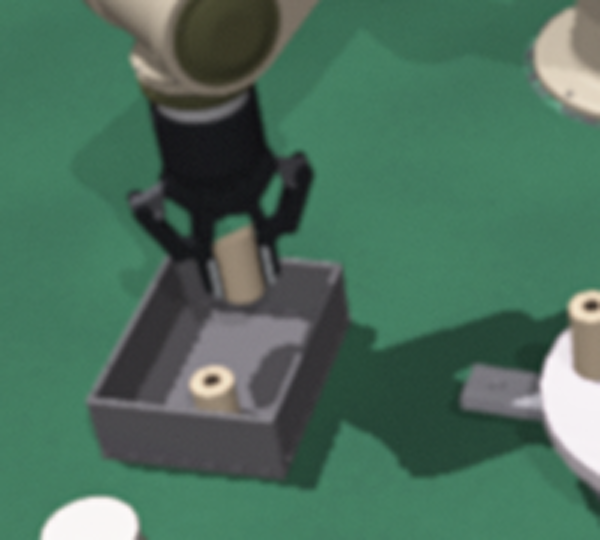

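>>> move_arm(
  deltas=[
    [0,0.5,0.5,0,0,0],
    [0,0.1,1,0,0,0],
    [0,0,1,0,0,0],
    [0,0,1,0,0,0],
    [0,0,1,0,0,0],
    [0,0,0.5,0,0,0],
    [0,0,0.2,0,0,0],
    [0,0,0,0,0,0],
    [0,0,0,0,0,0],
    [0,0,0,0,0,0],
  ],
)

```text
time_s: 15.65
eef_pos: [429.8, -313.2, 22.3]
ee_rot: [0.0, 0.979, 0.205, 0.0]
force: [0.6, 0.2, -1.0]
grip_width: 0.368
```

>>> move_arm(
  deltas=[
    [0,0,0,0,0,0],
    [0,0,0,0,0,0],
    [0,0,0,0,0,0],
    [0,0,0,0,0,0],
    [0,0,0,0,0,0],
    [0,0,-1,0,0,0],
    [0,0,-2,0,0,0],
    [0,0,-3,0,0,0],
    [0,0,-4,0,0,0],
    [0,0,-4,0,0,0],
  ],
  grip=5.5,
)

```text
time_s: 16.65
eef_pos: [429.4, -312.8, 164.1]
ee_rot: [0.0, 0.979, 0.205, -0.0]
force: [0.7, 0.3, 0.3]
grip_width: 0.644
```

```bash
python3 d.py 562.3 194.3 190; python3 - <<'E'
from h import *
for n in("scene","top"):
    cv2.imwrite(f"pics/{n}9.png",eyes.capture(n))
E
```

```text
t 16.65 pos [ 429.4 -312.8  164.1] F [0.7 0.3 0.3] w 0.644 toolz [ 0. -0. -1.] j [-0.85  0.39  1.58 -0.    1.18  0.31]
tool cm [ 32.56 -41.09  -2.59]
```

View pics/scene9.png

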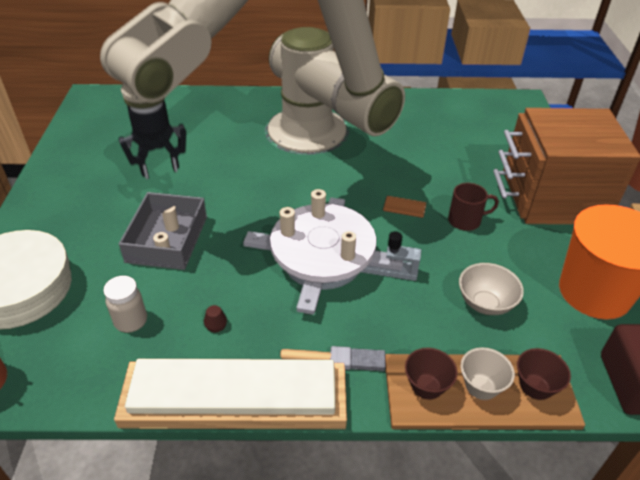

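View pics/top9.png

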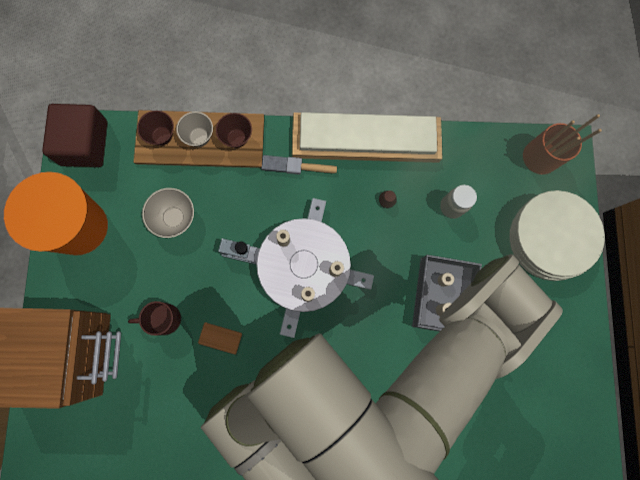

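Both rejects are in the tub (scene (160,240) and (171,217)), and the three good props haven't moved. A finer fix on the knob comes next.

```bash
python3 - <<'E'
from h import *
for X in[(561,194,108),(563,194,108),(565,194,108),(563,194,78)]:
    print(X,proj("top",X).round(1),proj("scene",X).round(1))
def edges(n,u0,v0,w=11):
    im=cv2.imread(f"pics/{n}9.png").max(2)[v0-w:v0+w,u0-w:u0+w];print(n);print(im[::1])
edges("top",241,248,9)
edges("scene",395,241,13)
E
```

```text
(561, 194, 108) [240.4 247.2] [395.2 235.2]
(563, 194, 108) [240.5 246.4] [395.2 235.8]
(565, 194, 108) [240.5 245.6] [395.3 236.5]
(563, 194, 78) [241.9 248.6] [393.8 246.1]
top
[[ 96 103  98  98  99 100 102  97 102 102 100 100 101  97  98  97 100  99]
 [ 98  91  97  98 102 100 102  99  95  90  95 100  98  98  99 101  98  99]
 [114  88  95  98  92  85  85  76  64  61  65  82  93 104 101 101 101  99]
 [114  91  95  94  69  39  46  28  29  29  26  43  68  89 103 102 101  99]
 [ 87  89  91  79  54  25  31  31  29  29  32  28  31  55  86  92  98 100]
 [ 91  91  86  51  27  31  32  32  32  28  30  31  27  28  64 116 126 114]
 [ 90  92  85  32  24  31  31  30  29  32  31  31  33  26  62 134 151 125]
 [ 91  88  75  23  28  28  29  31  31  32  29  36  31  34  34  87 144 117]
 [ 92  89  72  23  33  25  28  31  31  35  33  33  34  35  25  74 138 106]
 [ 90  90  84  16  27  29  34  32  27  33  31  36  41  35  19  68 125 103]
 [ 91  89  83  34  26  27  25  31  34  32  34  35  40  38   4  62 121 124]
 [ 84  90  88  65  33  27  33  33  34  36  34  37  40  32  15  62 119 134]
 [110  86  89  86  49
[... 2570 characters left out ...]
16  22  47
   83 117 135 144 150 150 151 154]
 [128 128 128 128 129 132 121  78  36  20  20  19  18  17  18  21  38  66
   93 112 119 129 138 145 159 174]
 [128 127 129 125 126 131 128  89  47  31  29  29  26  27  28  34  54  82
  103 107 108 111 116 124 146 167]
 [130 131 128 127 129 139 140 107  64  39  36  38  38  37  37  46  68  92
  105 107 107 108 107 110 125 143]
 [145 140 139 137 137 150 162 138  96  59  45  42  43  46  49  61  81 100
  109 109 109 107 106 107 111 124]
 [164 162 159 155 154 167 176 165 137 103  76  58  55  58  66  81  98 106
  109 109 109 108 108 107 106 117]
 [179 181 181 177 175 178 183 180 169 148 125  97  82  83  90 100 106 109
  109 108 108 109 107 106 108 120]]
```

>>> move_arm(
  deltas=[
    [1.6,-2,-2,0,0,0],
    [2.8,-3.6,-1,0,0,0],
    [2.9,-3.7,0,0,0,0],
    [2.9,-3.7,0,0,0,0],
    [2.9,-3.7,0,0,0,0],
    [2.9,-3.7,0,0,0,0],
    [2.9,-3.7,0,0,0,0],
    [2.9,-3.7,0,0,0,0],
    [2.9,-3.7,0,0,0,0],
    [2.9,-3.7,0,0,0,0],
  ],
  grip=5.8,
)

```text
time_s: 17.75
eef_pos: [540.8, 122.2, 192.2]
ee_rot: [0.0, 0.979, 0.205, 0.0]
force: [-0.1, -1.5, 0.2]
grip_width: 0.68
```

```bash
python3 d.py 562 194 150
```

```text
t 17.75 pos [540.8 122.2 192.2] F [-0.1 -1.5  0.2] w 0.68 toolz [ 0. -0. -1.] j [ 0.01  0.41  1.47 -0.    1.27  1.17]
tool cm [ 4.83 -5.72  4.22]
```

>>> move_arm(
  deltas=[
    [2,-2.4,0,0,0,0],
    [1.7,-2,0.5,0,0,0],
    [0.8,-0.9,1,0,0,0],
    [0.4,-0.5,1.5,0,0,0],
    [0,0,1,0,0,0],
    [0,0,0.5,0,0,0],
    [0,0,0,0,0,0],
    [0,0,0,0,0,0],
    [0,0,0,0,0,0],
    [0,0,0,0,0,0],
  ],
)

```text
time_s: 18.75
eef_pos: [562.5, 192.8, 147.5]
ee_rot: [0.0, 0.979, 0.205, 0.0]
force: [-0.1, 0.3, -0.3]
grip_width: 0.678
```

```bash
python3 d.py 562 194 79; python3 - <<'E'
from h import *
for n,x0,y0 in(("scene",290,110),):
    im=eyes.capture(n)[y0:y0+180,x0:x0+200];cv2.imwrite(f"pics/{n}10.png",cv2.resize(im,None,fx=3,fy=3,interpolation=2))
E
```

```text
t 18.75 pos [562.5 192.8 147.5] F [-0.1  0.3 -0.3] w 0.678 toolz [ 0.001  0.    -1.   ] j [ 0.13  0.54  1.39 -0.    1.21  1.29]
tool cm [-0.01 -0.13  6.85]
```

View pics/scene10.png

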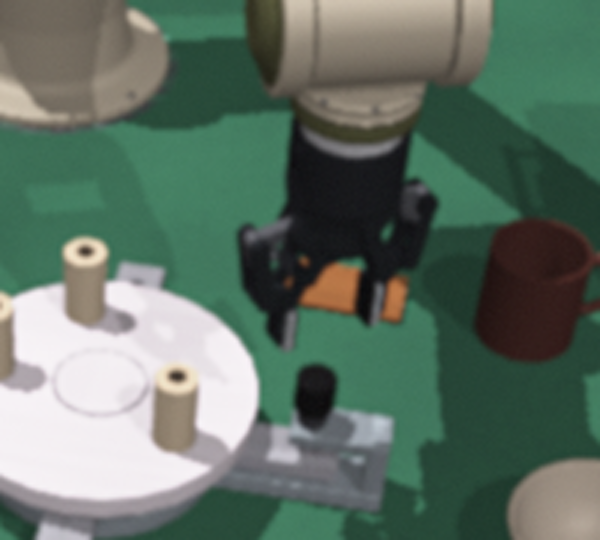

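```bash
python3 - <<'E'
from h import *
def m(n,f,x0,y0,box):
    im=cv2.imread(f);hsv=cv2.cvtColor(im,cv2.COLOR_BGR2HSV)
    k=((hsv[...,0]>10)&(hsv[...,0]<30)&(hsv[...,1]>45)).astype(np.uint8)
    q=np.zeros_like(k);a,b,c,d=box;q[b:d,a:c]=k[b:d,a:c]
    N,L,st,ce=cv2.connectedComponentsWithStats(q);i=1+np.argmax(st[1:,4])
    L=(L==i)
    for r in range(st[i][1],st[i][1]+st[i][3],9):
        xs=np.where(L[r])[0]; print(r, (xs.min()+xs.max())/2/3+x0, np.ptp(xs)/3, end=" | ")
    print(st[i])
m("s","pics/scene7.png",240,100,(335,290,395,385))
for z in(88,100,110,125):print(z,proj("scene",(496.6,120.6,z)).round(1))
m("s","pics/scene8.png",90,110,(210,215,275,310))
for z in(66,80,95,110):print(z,proj("scene",(426.3,-306.6,z)).round(1))
s=cv2.imread("pics/scene9.png");t=cv2.imread("pics/top9.png")
cv2.imwrite("pics/c1.png",cv2.resize(s[190:270,120:220],None,fx=6,fy=6,interpolation=2))
cv2.imwrite("pics/c2.png",cv2.resize(t[250:340,410:490],None,fx=6,fy=6,interpolation=2))
print(proj("scene",(505.6,-319.6,45)),proj("top",(505.6,-319.6,45)))
E
```

```text
298 366.6666666666667 0.6666666666666666 | 307 364.8333333333333 6.333333333333333 | 316 362.0 11.333333333333334 | 325 361.3333333333333 12.0 | 334 361.5 11.666666666666666 | 343 361.6666666666667 10.666666666666666 | 352 361.0 10.666666666666666 | 361 359.8333333333333 8.333333333333334 | 370 359.1666666666667 7.666666666666667 | [ 345  298   40   79 2253]
88 [358.2 221.5]
100 [358.5 217.4]
110 [358.8 214. ]
125 [359.2 208.7]
228 173.33333333333331 0.0 | 237 170.33333333333331 8.666666666666666 | 246 168.16666666666669 14.333333333333334 | 255 168.5 14.333333333333334 | 264 169.66666666666669 13.333333333333334 | 273 170.33333333333331 13.333333333333334 | 282 171.0 13.333333333333334 | 291 171.16666666666669 12.333333333333334 | 300 170.33333333333331 8.0 | [ 212  228   52   75 2684]
66 [170.6 206.6]
80 [169.6 202. ]
95 [168.5 196.9]
110 [167.5 191.7]
[159.96296493 236.909293  ] [447.72286891 278.8927576 ]
```

View pics/c1.png

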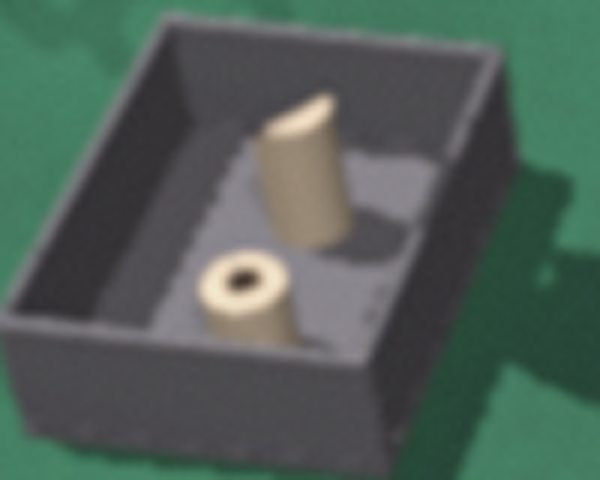

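View pics/c2.png

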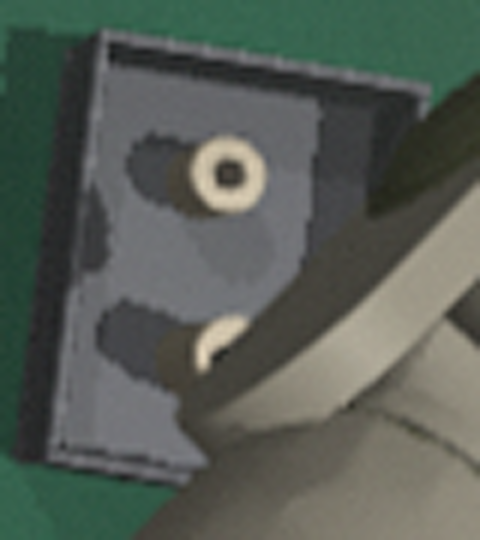

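Calibration check: the released short prop appears within 1 mm of where the arm put it, so the knob fix of (562,194) holds. Descending over the knob.

>>> move_arm(
  deltas=[
    [0,-0.12,0.5,0,0,0],
    [0,0,1,0,0,0],
    [0,0,1,0,0,0],
    [0,0,1,0,0,0],
    [0,0,1,0,0,0],
    [0,0,1,0,0,0],
    [0,0,0.8,0,0,0],
    [0,0,0.4,0,0,0],
    [0,0,0,0,0,0],
    [0,0,0,0,0,0],
  ],
)

```text
time_s: 19.8
eef_pos: [562.1, 194.1, 80.3]
ee_rot: [0.0, 0.979, 0.205, 0.0]
force: [0.1, 0.0, 0.1]
grip_width: 0.679
```

>>> move_arm(
  deltas=[
    [0,0,0,0,0,0],
    [0,0,0,0,0,0],
    [0,0,0,0,0,0],
    [0,0,0,0,0,0],
    [0,0,0,0,0,0],
    [0,0,0,0,0,0],
    [0,0,0,0,0,0],
    [0,0,0,0,0,0],
    [0,0,0,0,0,0],
    [0,0,0,0,0,0],
  ],
  grip=2,
  newtons=30,
)

```text
time_s: 20.8
eef_pos: [561.9, 194.6, 80.5]
ee_rot: [-0.0, 0.979, 0.205, 0.0]
force: [-3.2, 3.6, 5.3]
grip_width: 0.339
```

```bash
python3 d.py 562 194 79; python3 - <<'E'
from h import *
print(ctrl.sense()["wrist_torque"])
for n,x0,y0 in(("scene",290,110),):
    im=eyes.capture(n)[y0:y0+180,x0:x0+200];cv2.imwrite(f"pics/{n}11.png",cv2.resize(im,None,fx=3,fy=3,interpolation=2))
E
```

```text
t 20.8 pos [561.9 194.6  80.5] F [-3.2  3.6  5.3] w 0.339 toolz [ 0.     0.001 -1.   ] j [0.14 0.61 1.46 0.   1.07 1.29]
tool cm [-0.01  0.06  0.15]
[ 0.61678311  0.45002905 -0.01128934]
```

View pics/scene11.png

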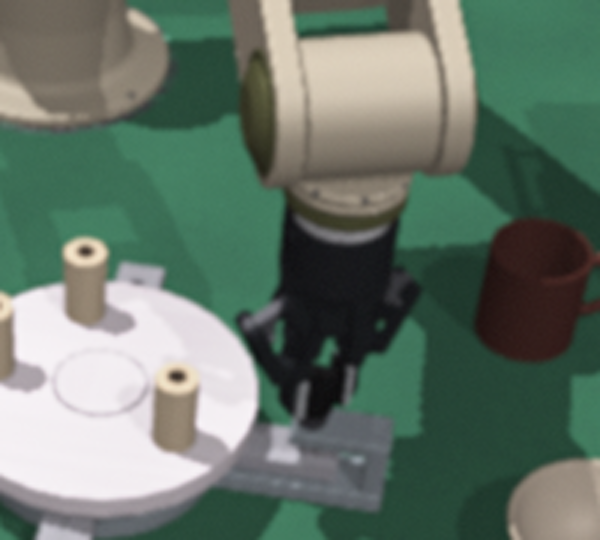

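The knob is between the pads (crop (318,395)), opening 0.339 (about 29 mm), side force about 5 N. Tightening the grip, then pulling up gently.

>>> move_arm(
  deltas=[
    [0,0,0,0,0,0],
    [0,0,0,0,0,0],
    [0,0,0,0,0,0],
    [0,0,-0.2,0,0,0],
    [0,0,-0.3,0,0,0],
    [0,0,-0.3,0,0,0],
    [0,0,-0.3,0,0,0],
    [0,0,-0.3,0,0,0],
    [0,0,-0.2,0,0,0],
    [0,0,0,0,0,0],
  ],
  grip=2,
  newtons=90,
)

```text
time_s: 21.85
eef_pos: [561.7, 194.5, 94.8]
ee_rot: [-0.0, 0.979, 0.205, -0.0]
force: [2.8, 5.8, -10.0]
grip_width: 0.322
```

```bash
python3 d.py 562 194 104
```

```text
t 21.85 pos [561.7 194.5  94.8] F [  2.8   5.8 -10. ] w 0.322 toolz [-0.001  0.001 -1.   ] j [0.14 0.6  1.44 0.   1.1  1.29]
tool cm [ 0.    0.06 -0.92]
```

>>> move_arm(
  deltas=[
    [0,0,-0.2,0,0,0],
    [0,0,-0.2,0,0,0],
    [0,0,-0.2,0,0,0],
    [0,0,-0.1,0,0,0],
    [0,0,-0.1,0,0,0],
    [0,0,-0.1,0,0,0],
    [0,0,0,0,0,0],
    [0,0,0,0,0,0],
    [0,0,0,0,0,0],
    [0,0,0,0,0,0],
  ],
)

```text
time_s: 22.85
eef_pos: [561.7, 194.5, 103.2]
ee_rot: [-0.0, 0.979, 0.205, -0.0]
force: [4.4, 5.8, -12.4]
grip_width: 0.32
```

```bash
python3 d.py 562 194 104.5
```

```text
t 22.85 pos [561.7 194.5 103.2] F [  4.4   5.8 -12.4] w 0.32 toolz [-0.001  0.001 -1.   ] j [0.14 0.59 1.44 0.   1.12 1.29]
tool cm [ 0.01  0.06 -0.13]
```

>>> move_arm(
  deltas=[
    [0,0,-0.1,0,0,0],
    [0,0,0,0,0,0],
    [0,0,-0.1,0,0,0],
    [0,0,0,0,0,0],
    [0,0,0,0,0,0],
    [0,0,0,0,0,0],
    [0,0,0,0,0,0],
    [0,0,0,0,0,0],
    [0,0,0,0,0,0],
    [0,0,0,0,0,0],
  ],
)

```text
time_s: 23.85
eef_pos: [561.7, 194.5, 104.9]
ee_rot: [-0.001, 0.979, 0.205, -0.0]
force: [6.5, 5.8, -15.0]
grip_width: 0.324
```

```bash
python3 d.py
```

```text
t 23.85 pos [561.7 194.5 104.9] F [  6.5   5.8 -15. ] w 0.324 toolz [-0.001  0.001 -1.   ] j [0.14 0.58 1.44 0.   1.12 1.29]
```

>>> move_arm(
  deltas=[
    [0,0,-0.1,0,0,0],
    [0,0,0,0,0,0],
    [0,0,-0.1,0,0,0],
    [0,0,0,0,0,0],
    [0,0,0,0,0,0],
    [0,0,0,0,0,0],
    [0,0,0,0,0,0],
    [0,0,0,0,0,0],
    [0,0,0,0,0,0],
    [0,0,0,0,0,0],
  ],
)

```text
time_s: 24.85
eef_pos: [561.6, 194.5, 105.1]
ee_rot: [-0.001, 0.979, 0.205, -0.001]
force: [12.4, 7.1, -28.1]
grip_width: 0.322
```

```bash
python3 d.py; python3 - <<'E'
from h import *
for n in("scene","top"):
    cv2.imwrite(f"pics/{n}12.png",eyes.capture(n))
im=cv2.imread("pics/scene12.png")[170:290,340:440]
cv2.imwrite("pics/s12.png",cv2.resize(im,None,fx=5,fy=5,interpolation=2))
E
```

```text
t 24.85 pos [561.6 194.5 105.1] F [ 12.4   7.1 -28.1] w 0.322 toolz [-0.002  0.001 -1.   ] j [0.14 0.58 1.43 0.   1.13 1.29]
```

View pics/s12.png

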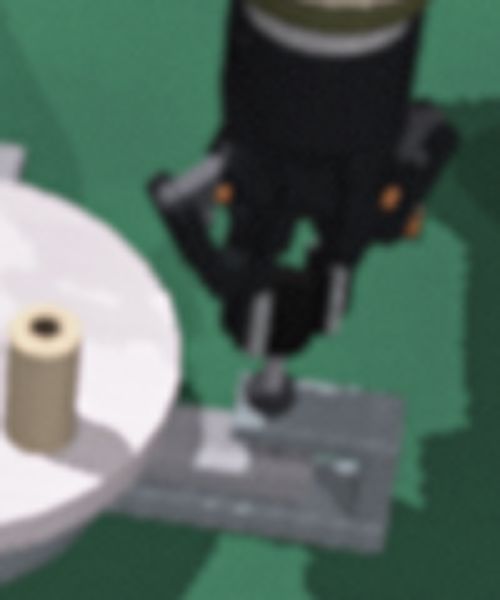

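View pics/scene12.png

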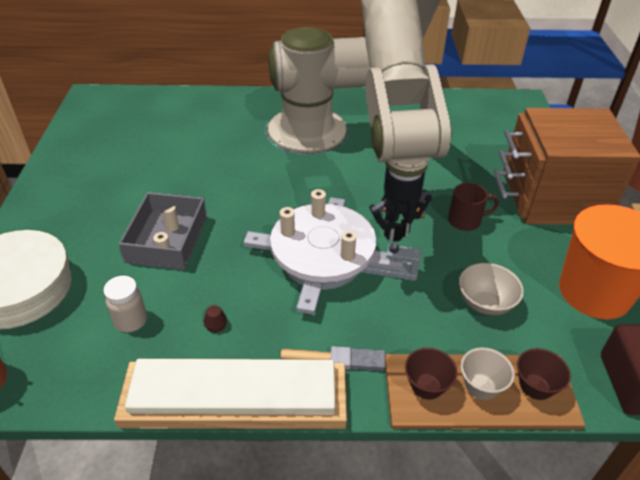

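View pics/top12.png

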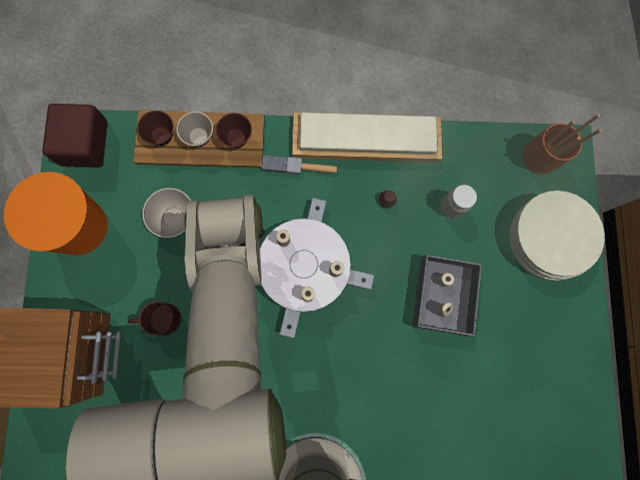

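The knob is up with the pin bare above the guide tube (crop (270,370)). The last 2 mm of command moved the arm only 0.2 mm and raised the force from 15 to 28 N, so it's on the stop. One still second will show whether it slips.

>>> move_arm(
  deltas=[
    [0,0,0,0,0,0],
    [0,0,0,0,0,0],
    [0,0,0,0,0,0],
    [0,0,0,0,0,0],
    [0,0,0,0,0,0],
    [0,0,0,0,0,0],
    [0,0,0,0,0,0],
    [0,0,0,0,0,0],
    [0,0,0,0,0,0],
    [0,0,0,0,0,0],
  ],
)

```text
time_s: 25.95
eef_pos: [561.6, 194.5, 105.1]
ee_rot: [-0.001, 0.979, 0.205, -0.001]
force: [11.7, 7.6, -28.3]
grip_width: 0.325
```

```bash
python3 d.py
```

```text
t 25.95 pos [561.6 194.5 105.1] F [ 11.7   7.6 -28.3] w 0.325 toolz [-0.002  0.001 -1.   ] j [0.14 0.58 1.43 0.   1.13 1.29]
```

Steady, so I'm handing in.

```bash
python3 -c "
from rig import order
print(order.finish_job())"
```

```text
the job is handed in; nothing more can be done
None
```

Both rejects are in the grey scrap tub, and the arm is holding the index plunger up against its stop. I handed the job in at about 26 s.

- **Rejects:** the short and the chipped prop were each gripped low, lifted clear and set down in the tub. The last pictures show both standing upright there.
- **Left alone:** the three good props are still standing on the wheel. I saw no change in the other items, judging by eye rather than by measurement. In the last top view the arm hides the bracket.
- **Plunger:** the knob is held with a 90 N grip and has risen 24.6 mm, measured by the arm, against a nominal stop of 24 mm. The last 2 mm of commanded pull moved it only 0.2 mm and raised the downward pull from 15 to 28 N, so it is on the stop. Position and force stayed steady over a one-second hold, so it was not slipping.
- **Small disagreements:** heights triangulated from the two cameras read about 2 mm high, which is within the stated calibration. There is also a side force of about 14 N on the gripped knob.

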